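# Square up and clamp the polarising filter of a glass strain viewer

### The job

Get the strain viewer ready for checking the tumblers: with a fingertip on its top face, turn the loose polarising filter until its flat edge lies flush against the steel alignment bar. Only then swing the cam lever round to its stop, so that the cam clamps the filter against the bar. Leave the glasses and the pen alone.

Things in the scene. Friction and masses are not known exactly. Their poses are not given: they have to be found in the camera images.
- viewer: Dark grey light box (strain viewer) fixed on the table, flat bed 45 mm above it. Origin on the table below the centre the filter has when its flat is home on the bar; x points level, square to the alignment bar, y along the bar, z up. The box spans x -150 to +90, y -200 to +110 mm. On its bed at x = 45, y = -172 a 195 mm high column carries a black head swung out beyond y = -220 mm.
- bar (a point): Middle of the top edge of the alignment bar's working face, at x = 42, y = 0, z = 52 mm in the viewer's frame, whose axes it shares. The bar is a straight steel strip on the bed, 130 mm long along y, 12 mm wide, 7 mm high. It and four steel guide pins (8 mm across, 6 mm high, at x = 28 and -36, y = +-48 mm) guide the filter.
- filter: Loose polarising filter: aluminium disc 100 mm across, 8 mm thick, 150 g, with a dark glass 48 mm across and one flat, to which a short black line on the rim points. Origin: centre of the round, underside; x points through the middle of the flat, z up. Its top face is 53 mm above the table, 1 mm above the bar. It starts with its centre at viewer x = -9 mm, flat 43 degrees or more off.
- flat (a point): Middle of the upper edge of the filter's flat (a chord 54 mm long, 42 mm from the centre): x = 42, y = 0, z = 8 mm in the filter's frame. The filter glides easily (friction on bed, bar and pins 0.12; top face non-slip): a closed fingertip pressed on it with 5 to 10 N carries it along; it turns best if the fingertip turns with it. It has room to turn and to slide 9 mm to the bar.
- cam (a joint): Angle of the eccentric cam, rad: starts released at 0 to 0.15, grows clockwise seen from above to a hard stop at 1.745, stays where left (friction 0.1 N m, about 2 N at the knob). A steel disc of 16 mm radius, 10 mm off its pivot, pushes the filter's round edge towards the bar. At the stop it presses a filter that is home by about 1 mm of give; with the flat not on the bar it stops short.
- pivot (a point): Cam pivot: top of its hub, 62 mm above the table, at x = -75, y = 0 mm in the viewer's frame; the axis is vertical. Opposite the bar.
- knob (a point): Middle of the upright black knob at the lever's end, 55 mm from the pivot axis: a cylinder 16 mm across, from 61 to 87 mm above the table. The lever below it is 10 mm wide, top at 61 mm. Released, it points away from the bar (viewer -x, or up to 10 degrees from it towards -y); at the stop it points to viewer +y. Its axes turn with the lever.
- tumbler1: Empty glass tumbler, 98 mm high, 78 mm across the rim, bystander. Origin at the centre of its underside.
- tumbler2: Another such tumbler, bystander.
- tumbler3: Another such tumbler, bystander.
- pen: Black ball pen, 145 mm long, 10 mm thick, lying on the table beyond the viewer's bar, bystander. Origin at the middle of its underside, x along it.
Not all that is in view belongs to the job. There is more than one size of the filter; the job needs the largest.

How it is judged:
By the outcome, as a careful person would: the job done as asked, in the order asked, and still so for the second after the job is handed in, with the robot touching nothing.
It also fails if it takes over 64 s, if anything falls off the work surface, if the arm or the gripper's body presses on something with over 40 N, if the wrist force passes 120 N, or if a joint passes its speed limit or range.

### The arm

A 7-joint arm with a two-finger parallel gripper is mounted at the origin on the work surface. World frame = base frame: x ahead of the robot, y to its left, z up, the work surface at z = 0. Lengths are in m, angles in rad, forces in N, time in s.
With the tool pointing down it reaches from about 0.35 to 0.9 m from the base axis. Payload 8.1 kg.
Tool frame: the origin (TCP) lies on the centre line of the jaws, within the pads' length; the fingertips stand 17 mm ahead of it and the grasp point (between the pads) lies 2 mm behind it; z points along the fingers, y is the direction in which the jaws open and shut (so a half turn about z gives the same grasp; the last joint's range is limited). The gripper opens to 92 mm and grips with 3 to 60 N. Pads are 19 mm wide; open, the fingers measure 130 mm over their backs; the gripper's body (75 mm by 190 mm) begins 47 mm behind the grasp point.
Start: joints at [1.231, 0.434, 0.025, 1.573, -0.012, 1.134, -0.075], TCP at [0.147, -0.608, 0.244] pointing down, gripper open.
Joint ranges: [-2.62, 2.62], [-0.44, 2.09], [-1.27, 1.32], [0.08, 2.57], [-1.32, 4.46], [0.12, 2], [-2.74, 2.74]. Speed limits (rad/s): [2.22, 2.22, 3.01, 3.01, 3.14, 3.14, 3.14].

### API

Orientations are given as a rotation vector (axis times angle).
In Python, from cell import arm gives the robot as it stands.
- The arm moves only by the shell command python3 -m creep 'ROWS' [FORCE]. ROWS is JSON, a list that holds one entry, the list of rows, each a list of 7 numbers: the shift along the world's x, y, z in cm, then the turn, a rotation vector about the world's x, y, z in degrees, then the opening, from -1 (shut) to 1 (fully open), so that 0 is half open. In form: [[[tx, ty, tz, ax, ay, az, jaw], ...]]. A call has 1 to 5 rows; each row is the pose to reach, as a shift and turn from the pose commanded when the call began; what a row does not reach only later rows make up. A row lasts 1/10 s, in which the tool goes at most 50 mm and 8.59 degrees, less where a joint would pass 70% of its speed; a pose out of reach is approached as far as the arm can. A call with a gripper value outside its range is refused whole. The fingers move at their own pace and stop on an object; FORCE is the grip in N (left out, the last holds). Time passes only in rows, so rows that repeat a pose let the fingers close. It gives the time, the measured TCP pose, the force and the opening at its end, in the units of the state.
- arm.observe(): the state, without advancing time (a new reading comes with each control period).
- arm.get_image(name): name is "scene" or "side" or "wrist"; returns the picture (384x512x3 uint8, red, green, blue); there is no depth.
- arm.camera_model(name): a dict with "vfov" (degrees; the focal length in pixels is half the picture's height over the tangent of half this angle, whatever the lens; pixels are square), "cx", "cy" (the principal point, pixels), "cam_to_world" (4x4, takes a point from camera to world coordinates); the wrist camera has in their place "T_tool_cam" (4x4, takes a point from camera to tool coordinates, whose origin is the TCP and whose axes are the flange's). Camera axes: x right, y down, z forward; pixel columns grow to the right and rows downward; lengths in m; the calibration is good to about 2 mm. A picture is of the moment at which its call begins: read the wrist's pose just before it. camera_model takes no time and is no camera call.
- arm.sign_off(): hands the job in, once; it reports no verdict.
The state is a dict: "clock": time; "joints": joint angles; "dq": joint speeds; "joint_efforts": joint torques, N m; "position": TCP position; "ee_rot": TCP orientation; "force": force on the tool from outside, world axes, zero at the start; "ft_torque": the same for the moment, N m; "width": opening from 0.0 (shut) to 1.0 (fully open).
Only numpy, scipy, OpenCV 4.12 (cv2) and the standard library are available. Lean on these libraries where they do the work, as an engineer would, in place of code of your own. Each camera call takes 0.05 s, during which the arm holds its last target.

## Working session

There is one attempt and no reset: what is moved stays moved. The work goes in short steps, Python scripts to look and compute and a shell command to move; the robot and the scene stay as the last step left them, time stands still between calls to the robot, and variables do not carry over. Pictures are saved under pics/ and viewed, and the job is handed in when it is done.

```bash
ls; mkdir -p pics
cat > h.py <<'E'
import numpy as np,cv2
from cell import arm
from scipy.spatial.transform import Rotation as R
def snap(n,f):
    im=arm.get_image(n); cv2.imwrite('pics/'+f,cv2.cvtColor(im,cv2.COLOR_RGB2BGR)); return im
def model(n,s=None):
    m=arm.camera_model(n); f=192/np.tan(np.radians(m['vfov']/2))
    if 'cam_to_world' in m: T=np.array(m['cam_to_world'])
    else:
        s=s or arm.observe(); W=np.eye(4); W[:3,:3]=R.from_rotvec(s['ee_rot']).as_matrix(); W[:3,3]=s['position']; T=W@np.array(m['T_tool_cam'])
    return f,m['cx'],m['cy'],T
def ray(M,u,v,z):
    f,cx,cy,T=M; d=T[:3,:3]@np.array([(u-cx)/f,(v-cy)/f,1]); o=T[:3,3]; return o+d*(z-o[2])/d[2]
def proj(M,p):
    f,cx,cy,T=M; q=T[:3,:3].T@(np.array(p)-T[:3,3]); return np.array([cx+f*q[0]/q[2],cy+f*q[1]/q[2]])
E
python3 - <<'E'
from h import *
s=arm.observe();print(s)
for n in ['scene','side','wrist']:
    snap(n,n+'0.png');m=arm.camera_model(n);print(n,m)
E
```

```text
pics
{'clock': 0.0, 'joints': array([ 1.23140387,  0.43522553,  0.02494771,  1.57408965, -0.01160724,
        1.13398159, -0.07509291]), 'dq': array([ 0.00213322, -0.00071031, -0.00037005,  0.00090711,  0.00037259,
        0.00097734,  0.00066957]), 'joint_efforts': array([ 1.03435315e-03, -6.67853379e+01,  9.85343568e-01, -3.14458644e+01,
       -6.05383096e-02,  4.29996278e-02,  1.90088031e-04]), 'position': array([ 0.1464677 , -0.6071043 ,  0.24294595]), 'ee_rot': array([-3.11808944e+00, -3.70837067e-01,  4.82645412e-04]), 'force': array([ 0.00827979, -0.65565777, -0.66604276]), 'ft_torque': array([ 0.05711992,  0.02626321, -0.00097509]), 'width': 0.9984896284079026}
scene {'vfov': 46.22546831566076, 'cx': 251.3889364516913, 'cy': 195.4739334843219, 'cam_to_world': array([[-0.75758362,  0.55482005, -0.343863  ,  0.95983131],
       [ 0.6527343 ,  0.6421317 , -0.40200101,  0.49695679],
       [-0.00223289, -0.52900055, -0.84861854,  0.79034314],
       [ 0.        ,  0.        ,  0.        ,  1.        ]])}
side {'vfov': 51.32363937836088, 'cx': 256.7942788353553, 'cy': 189.4920118473681, 'cam_to_world': array([[ 0.87238228, -0.30420771,  0.38263145,  0.32104825],
       [-0.48876199, -0.53034266,  0.69271089, -0.43007137],
       [-0.00780222, -0.79132442, -0.6113467 ,  0.5870651 ],
       [ 0.        ,  0.        ,  0.        ,  1.        ]])}
wrist {'vfov': 66.69820025098308, 'cx': 254.62260631795468, 'cy': 193.0441058415702, 'T_tool_cam': array([[-2.40297089e-04, -9.58629557e-01, -2.84656484e-01,
         7.81208492e-02],
       [ 9.99999969e-01, -2.10235008e-04, -1.36162676e-04,
         4.03275375e-04],
       [ 7.06848079e-05, -2.84656508e-01,  9.58629578e-01,
        -1.41695885e-01],
       [ 0.00000000e+00,  0.00000000e+00,  0.00000000e+00,
         1.00000000e+00]])}
```

View pics/scene0.png

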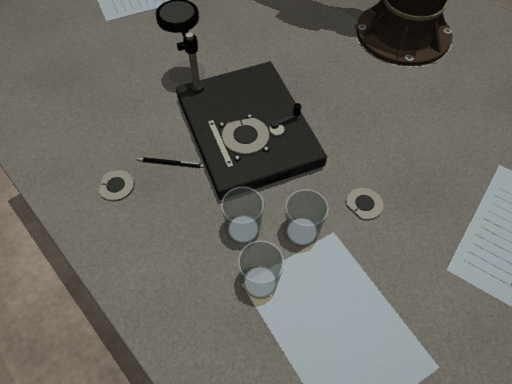

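View pics/side0.png

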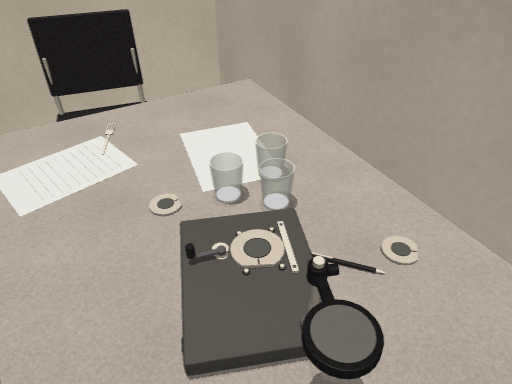

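View pics/wrist0.png

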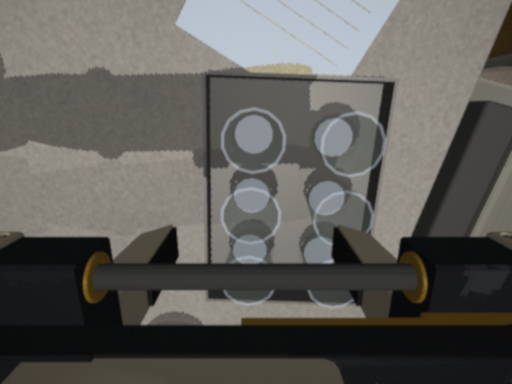

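The scene and side views show the viewer with the filter (scene about (246,134), side about (257,248)), the bar, and the lever knob (scene (297,108), side (190,250)). The tumblers stand near the viewer's +y end. I'll enlarge both.

Run:
```python
import cv2,numpy as np
a=cv2.imread('pics/scene0.png')[85:205,165:335];b=cv2.imread('pics/side0.png')[205:365,170:330]
def g(x):return (255*(x/255.)**.55).astype(np.uint8)
cv2.imwrite('pics/z0a.png',g(cv2.resize(a,None,fx=4.7,fy=4.7,interpolation=2)))
cv2.imwrite('pics/z0b.png',g(cv2.resize(b,None,fx=3.7,fy=3.7,interpolation=2)))
```

```text
(no output)
```

View pics/z0a.png

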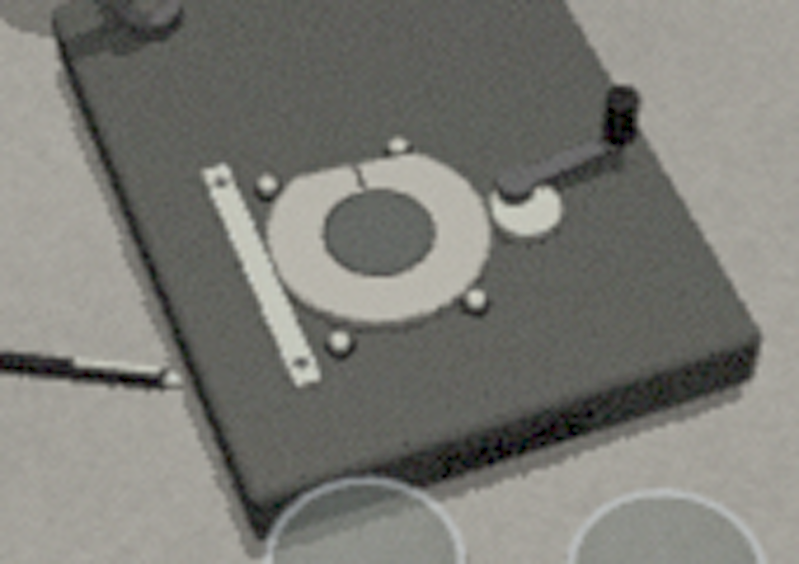

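View pics/z0b.png

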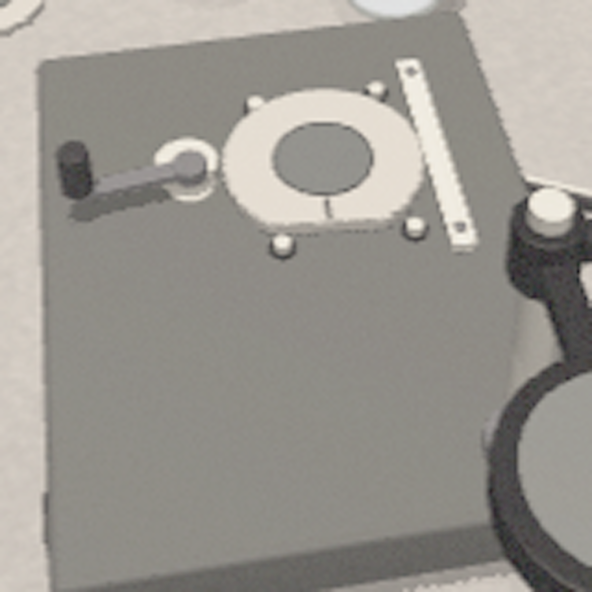

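Run:
```python
from h import *
A=lambda p:(p[0]/4.7+165-.4,p[1]/4.7+85-.4)
B=lambda p:(p[0]/3.7+170-.4,p[1]/3.7+205-.4)
pts={'h1':((221,183),(460,228),.052),'h2':((301,363),(411,71),.052),'glass':((379,232),(323,158),.053),
'mi':((365,187),(326,198),.053),'mo':((356,166),(330,218),.053),'hub':((515,185),(188,163),.062),'knob':((622,93),(75,150),.087),
'p1':((267,184),(415,226),.051),'p2':((399,146),(283,243),.051),'p3':((341,341),(377,89),.051),'p4':((476,299),(256,103),.051)}
MA,MB=model('scene'),model('side')
P={}
for k,(a,b,z) in pts.items():
    x=ray(MA,*A(a),z);y=ray(MB,*B(b),z);P[k]=(x+y)/2
    print(k,np.round(x*1000,1),np.round(y*1000,1))
d=P['h2']-P['h1'];yaw=np.degrees(np.arctan2(d[1],d[0]));print('bar len',np.linalg.norm(d),'viewer y dir',yaw,'x dir',yaw-90)
# pins: fit rigid
loc=np.array([[28,-48],[-36,-48],[28,48],[-36,48],[-75,0]])/1000
W=np.array([P[k][:2] for k in['p1','p2','p3','p4','hub']])
c,w=loc.mean(0),W.mean(0);H=((loc-c).T@(W-w));th=np.arctan2(H[0,1]-H[1,0],H[0,0]+H[1,1]);Rm=np.array([[np.cos(th),-np.sin(th)],[np.sin(th),np.cos(th)]])
O=w-Rm@c;print('viewer',O,np.degrees(th),'resid',np.round(1000*(W-(loc@Rm.T+O)),1).tolist())
for k in P: print(k,np.round(1000*Rm.T@(P[k][:2]-O),1))
m=Rm.T@(P['mo']-P['glass'])[:2];print('mark ang',np.degrees(np.arctan2(m[1],m[0])),np.linalg.norm(m))
m=Rm.T@(P['mi']-P['glass'])[:2];print('mark ang',np.degrees(np.arctan2(m[1],m[0])))
# flat edge direction from two corners
for M,f,p,q in((MA,A,(300,176),(405,153)),(MB,B,(263,222),(385,217))):
    v=Rm.T@(ray(M,*f(q),.053)-ray(M,*f(p),.053))[:2];print('flat dir',np.degrees(np.arctan2(v[1],v[0])),np.linalg.norm(v))
```

```text
h1 [606.4 -46.7  52. ] [604.9 -48.1  52. ]
h2 [643.1  56.1  52. ] [642.7  56.4  52. ]
glass [571.   23.2  53. ] [570.4  23.1  53. ]
mi [558.7  -1.1  53. ] [558.6  -0.9  53. ]
mo [553.7 -13.4  53. ] [554.  -12.9  53. ]
hub [511.7  48.3  62. ] [507.3  45.1  62. ]
knob [454.5  55.1  87. ] [455.9  56.4  87. ]
p1 [590.4 -33.2  51. ] [587.5 -35.7  51. ]
p2 [529.7 -11.1  51. ] [528.1 -13.9  51. ]
p3 [622.   57.7  51. ] [620.4  54.3  51. ]
p4 [562.2  78.9  51. ] [560.3  76.5  51. ]
bar len 0.1100982196744145 viewer y dir 70.21833280907032 x dir -19.78166719092968
viewer [0.57906131 0.02046479] -20.029427603537645 resid [[0.0, -0.2], [0.1, -0.2], [-0.6, 0.0], [-0.4, -0.2], [0.9, 0.6]]
h1 [ 48.2 -54.6]
h2 [47.7 55.5]
glass [-8.8 -0.3]
mi [-11.8 -27.1]
mo [-12.2 -40.2]
hub [-74.3   0.9]
knob [-128.5   -9.2]
p1 [ 28.1 -48.2]
p2 [-35.9 -48.2]
p3 [27.4 47.8]
p4 [-36.3  47.7]
mark ang -94.80869015846432 0.040038952709516455
mark ang -96.44500032121067
flat dir 175.3268619088483 0.04998111548549467
flat dir -6.537333167441546 0.05814468818779002
```

Calibration checks out: the viewer origin is at about (0.579, 0.0205) with yaw -20.0°, and the residuals are within 1 mm. The filter is centred at viewer x ≈ -9, and its flat points to -95.5°, so it needs a turn of about +95.5° (CCW). I'll lift, close the jaws and move over.

```bash
python3 -m creep '[[[0,0,5,0,0,0,-1],[0,0,10,0,0,0,-1],[0,0,15,0,0,0,-1],[0,0,20,0,0,0,-1],[0,0,20,0,0,0,-1]]]' 20
python3 -m creep '[[[3,4,0,0,0,0,-1],[6,8,0,0,0,0,-1],[8.7,12.1,0,0,0,0,-1],[11.6,16.1,0,0,0,0,-1],[14.5,20.1,0,0,0,0,-1]]]'
python3 -m creep '[[[2.9,4,0,0,0,0,-1],[5.8,8,0,0,0,0,-1],[8.7,12.1,0,0,0,0,-1],[11.6,16.1,0,0,0,0,-1],[14.5,20.1,0,0,0,0,-1]]]'
python3 -m creep '[[[2.9,4,0,0,0,0,-1],[5.8,8,0,0,0,0,-1],[8.7,12.1,0,0,0,0,-1],[11.6,16.1,0,0,0,0,-1],[14.4,20.2,0,0,0,0,-1]]]'
```

```text
clock: 0.65
position: [0.147, -0.6092, 0.4513]
ee_rot: [3.109, 0.369, 0.004]
force: [0.2, -1.5, -0.3]
width: 0.612
clock: 1.15
position: [0.2923, -0.4047, 0.4436]
ee_rot: [3.12, 0.371, -0.0]
force: [1.0, -0.5, 0.9]
width: 0.178
clock: 1.65
position: [0.4372, -0.2037, 0.4437]
ee_rot: [3.119, 0.371, 0.0]
force: [-0.0, 0.1, 0.4]
width: 0.007
clock: 2.15
position: [0.5814, -0.0021, 0.4435]
ee_rot: [3.12, 0.37, -0.0]
force: [1.1, -0.5, 0.4]
width: 0.005
```

```bash
python3 -m creep '[[[0,0,-5,0,0,0,-1],[0,0,-10,0,0,0,-1],[0,0,-15,0,0,0,-1],[0,0,-20,0,0,0,-1],[0,0,-25,0,0,0,-1]]]'
python3 -m creep '[[[0,0,-4,0,0,0,-1],[0,0,-7,0,0,0,-1],[0,0,-9,0,0,0,-1],[0,0,-10,0,0,0,-1],[0,0,-10,0,0,0,-1]]]'
cat > look.py <<'E'
import sys
from h import *
t=sys.argv[1]
a=snap('scene','sc%s.png'%t)[85:205,165:335,::-1];b=snap('side','si%s.png'%t)[205:335,170:330,::-1]
g=lambda x:(255*(x/255.)**.55).astype(np.uint8)
cv2.imwrite('pics/z%sa.png'%t,g(cv2.resize(a,None,fx=4.7,fy=4.7,interpolation=2)))
cv2.imwrite('pics/z%sb.png'%t,g(cv2.resize(b,None,fx=4.6,fy=4.6,interpolation=2)))
E
python3 look.py 1
```

```text
clock: 2.65
position: [0.5801, -0.0037, 0.1918]
ee_rot: [3.12, 0.371, 0.0]
force: [0.5, -0.2, 0.1]
width: 0.009
clock: 3.15
position: [0.5798, -0.0037, 0.0925]
ee_rot: [-3.119, -0.371, 0.004]
force: [0.6, -0.7, 0.6]
width: 0.007
```

View pics/z1a.png

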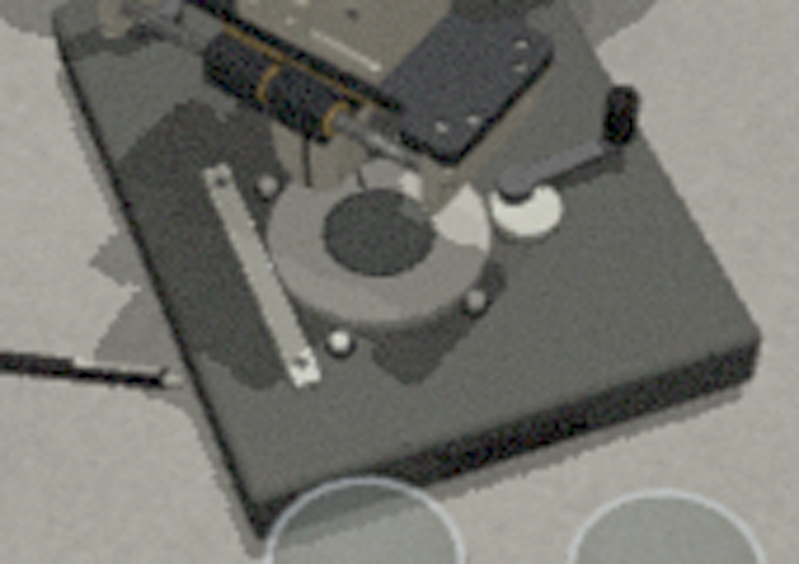

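View pics/z1b.png

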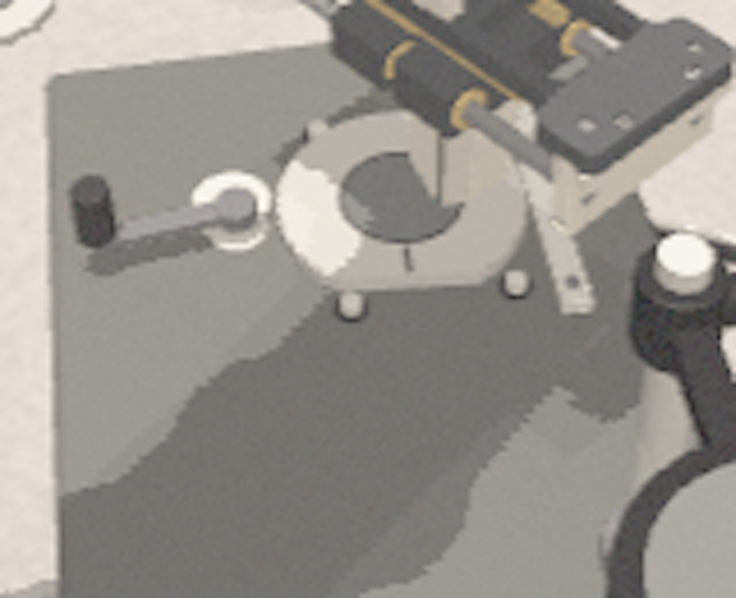

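The closed fingertips stand over the filter on the +x side of the mark; the filter has not moved. I'll descend to contact.

```bash
python3 -m creep '[[[0,0,-1,0,0,0,-1],[0,0,-1.7,0,0,0,-1],[0,0,-2,0,0,0,-1],[0,0,-2.1,0,0,0,-1],[0,0,-2.2,0,0,0,-1]]]'
python3 -m creep '[[[0,0,-0.1,0,0,0,-1],[0,0,-0.1,0,0,0,-1]]]'
python3 -m creep '[[[0,0,-0.1,0,0,0,-1],[0,0,-0.1,0,0,0,-1]]]'
```

```text
clock: 3.75
position: [0.5806, -0.0035, 0.0717]
ee_rot: [-3.12, -0.371, 0.0]
force: [0.0, -0.1, -0.2]
width: 0.006
clock: 3.95
position: [0.5806, -0.0036, 0.0708]
ee_rot: [3.12, 0.371, 0.0]
force: [-0.3, -0.1, 0.8]
width: 0.006
clock: 4.15
position: [0.5813, -0.0034, 0.0704]
ee_rot: [3.12, 0.371, 0.002]
force: [0.7, 0.7, 4.6]
width: 0.007
```

```bash
python3 -m creep '[[[0,0,-0.06,0,0,0,-1],[0,0,-0.06,0,0,0,-1]]]'
python3 - <<'E'
import numpy as np
# arc rows: contact now vs centre
c=np.array([570.6,23.3]);p=np.array([580.6,-3.6]);r=p-c;print(np.hypot(*r),np.degrees(np.arctan2(r[1],r[0]))+20)
pts=[]
for k in range(0,21):
    a=np.radians(4.8*k);R=np.array([[np.cos(a),-np.sin(a)],[np.sin(a),np.cos(a)]]);pts.append(R@r)
for g in range(4):
    print([[*(np.round((pts[5*g+i]-pts[5*g])/10,2)),round(4.8*i,1)] for i in range(1,6)])
E
```

```text
clock: 4.35
position: [0.5817, -0.0034, 0.0703]
ee_rot: [3.119, 0.371, 0.004]
force: [-0.8, 0.7, 9.3]
width: 0.005
28.698606237934275 -49.60752303776904
[[np.float64(0.22), np.float64(0.09), 4.8], [np.float64(0.43), np.float64(0.2), 9.6], [np.float64(0.64), np.float64(0.33), 14.4], [np.float64(0.83), np.float64(0.48), 19.2], [np.float64(1.01), np.float64(0.64), 24.0]]
[[np.float64(0.16), np.float64(0.18), 4.8], [np.float64(0.31), np.float64(0.36), 9.6], [np.float64(0.45), np.float64(0.56), 14.4], [np.float64(0.56), np.float64(0.77), 19.2], [np.float64(0.66), np.float64(0.99), 24.0]]
[[np.float64(0.08), np.float64(0.23), 4.8], [np.float64(0.14), np.float64(0.46), 9.6], [np.float64(0.18), np.float64(0.7), 14.4], [np.float64(0.2), np.float64(0.94), 19.2], [np.float64(0.2), np.float64(1.18), 24.0]]
[[np.float64(-0.02), np.float64(0.24), 4.8], [np.float64(-0.06), np.float64(0.48), 9.6], [np.float64(-0.12), np.float64(0.71), 14.4], [np.float64(-0.2), np.float64(0.94), 19.2], [np.float64(-0.3), np.float64(1.16), 24.0]]
```

```bash
python3 -m creep '[[[0.22,0.09,-0.01,0,0,4.8,-1],[0.43,0.2,-0.01,0,0,9.6,-1],[0.64,0.33,-0.01,0,0,14.4,-1],[0.83,0.48,-0.01,0,0,19.2,-1],[1.01,0.64,-0.01,0,0,24,-1]]]'
python3 look.py 2
```

```text
clock: 4.85
position: [0.5917, 0.0032, 0.0703]
ee_rot: [2.972, 1.016, 0.003]
force: [-2.1, 0.5, 11.3]
width: 0.002
```

View pics/z2a.png

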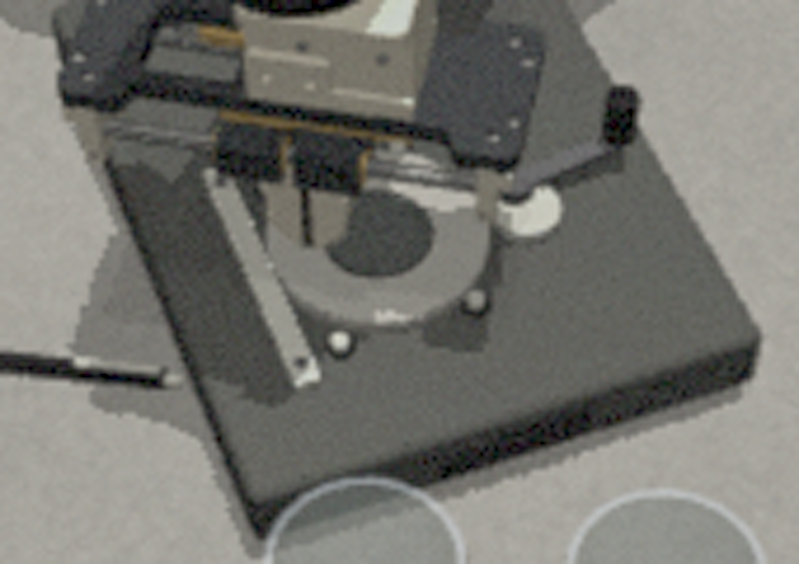

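View pics/z2b.png

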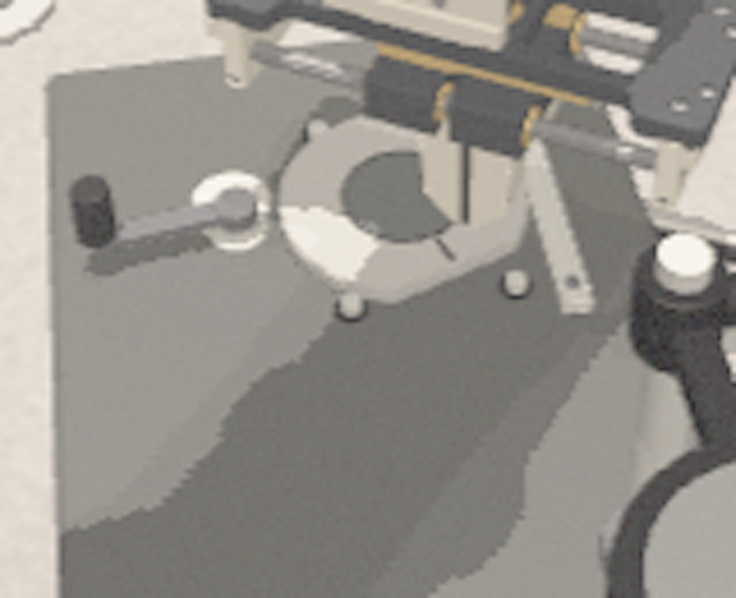

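The filter follows the fingertip: the mark has moved about 24° (side zoom (444,247)). I'll ease the press a little and continue.

```bash
python3 -m creep '[[[0.16,0.18,0.02,0,0,4.8,-1],[0.31,0.36,0.03,0,0,9.6,-1],[0.45,0.56,0.03,0,0,14.4,-1],[0.56,0.77,0.03,0,0,19.2,-1],[0.66,0.99,0.03,0,0,24,-1]]]'
python3 -m creep '[[[0.08,0.23,0,0,0,4.8,-1],[0.14,0.46,0,0,0,9.6,-1],[0.18,0.7,0,0,0,14.4,-1],[0.2,0.94,0,0,0,19.2,-1],[0.2,1.18,0,0,0,24,-1]]]'
python3 look.py 3
```

```text
clock: 5.45
position: [0.598, 0.0131, 0.0703]
ee_rot: [2.696, 1.612, 0.002]
force: [-1.0, -0.8, 7.5]
width: 0.006
clock: 5.95
position: [0.6002, 0.0249, 0.0704]
ee_rot: [2.301, 2.137, 0.003]
force: [0.6, -0.4, 6.7]
width: 0.002
```

View pics/z3a.png

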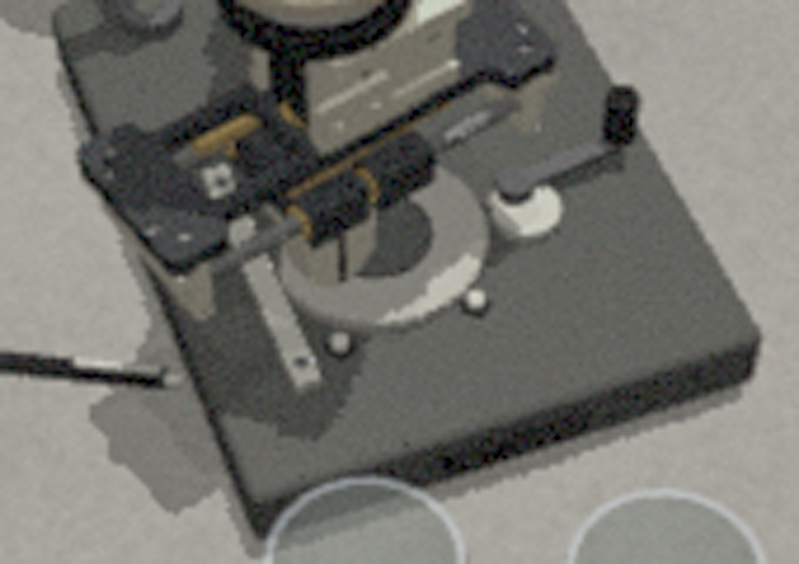

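View pics/z3b.png

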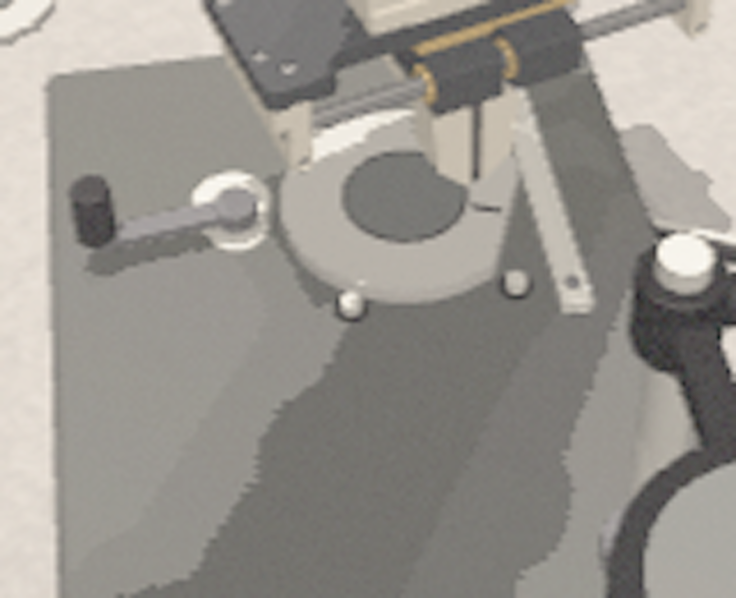

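```bash
cat > v.py <<'E'
from h import *
th=np.radians(-20.03);Rm=np.array([[np.cos(th),-np.sin(th)],[np.sin(th),np.cos(th)]]);O=np.array([.5791,.0205])
B=lambda p:(p[0]/4.6+170-.4,p[1]/4.6+205-.4)
A=lambda p:(p[0]/4.7+165-.4,p[1]/4.7+85-.4)
def side(p,z=.053): return 1000*Rm.T@(ray(model('side'),*B(p),z)[:2]-O)
def scene(p,z=.053): return 1000*Rm.T@(ray(model('scene'),*A(p),z)[:2]-O)
E
python3 - <<'E'
from v import *
c=side((404,196));print(c)
for p in((471,203),(500,210)):
    d=side(p)-c;print(np.degrees(np.arctan2(d[1],d[0])),np.hypot(*d))
E
```

```text
[-8.0838933  -0.48666459]
-17.848369988504952 27.003501927166706
-21.011746384667088 38.90776979981769
```

```bash
python3 -m creep '[[[-0.02,0.25,0,0,0,5,-1],[-0.07,0.49,0,0,0,10,-1],[-0.13,0.73,0,0,0,15,-1],[-0.21,0.97,0,0,0,20,-1],[-0.21,0.97,0,0,0,20,-1]]]'
python3 look.py 4
```

```text
clock: 6.55
position: [0.5981, 0.0349, 0.0704]
ee_rot: [1.895, 2.504, 0.003]
force: [-0.2, -0.9, 7.9]
width: 0.007
```

View pics/z4a.png

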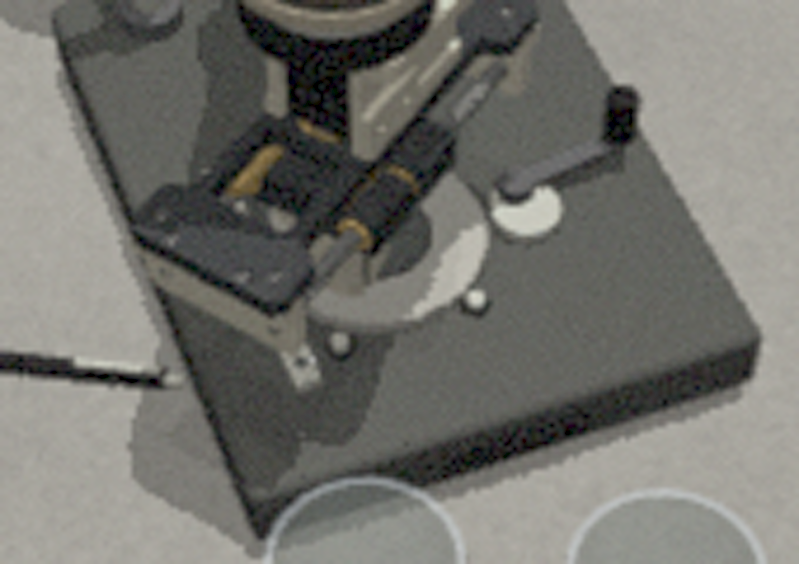

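View pics/z4b.png

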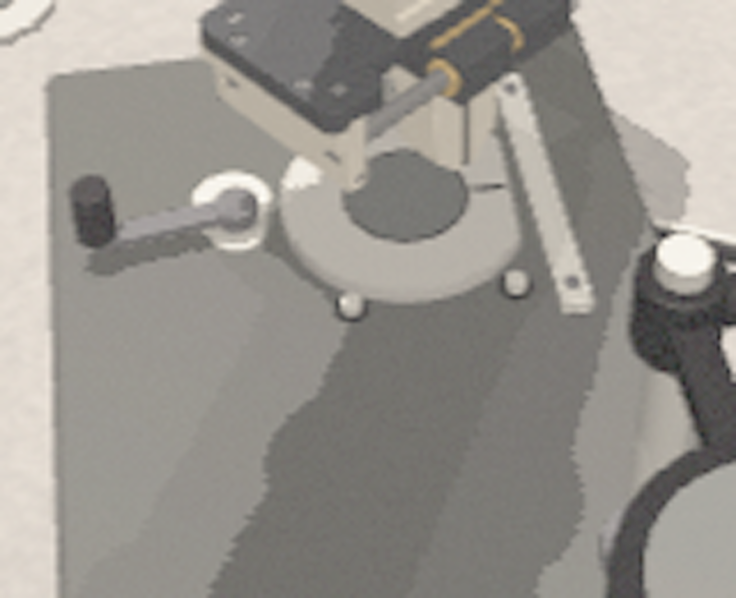

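Run:
```python
from v import *
c=side((404,196));print(c)
for p in((473,189),(505,186)):
    d=side(p)-c;print(side(p),np.degrees(np.arctan2(d[1],d[0])),np.hypot(*d))
for p in((497,128),(521,228)): print('flat ends',side(p))
```

```text
[-8.0838933  -0.48666459]
[19.87949851 -1.31580679] -1.6983788730544798 27.9756815582566
[32.89147237 -1.83714409] -1.8876897284647993 40.997614408234064
flat ends [36.45997951 31.56220334]
flat ends [ 34.40663283 -25.28514417]
```

```bash
python3 -m creep '[[[-0.03,0.07,0,0,0,1.5,-1],[0.2,-0.02,0,0,0,1.5,-1],[0.4,-0.1,0,0,0,1.5,-1],[0.6,-0.17,0,0,0,1.5,-1],[0.7,-0.2,0,0,0,1.5,-1]]]'
python3 -m creep '[[[0.09,-0.03,0,0,0,0,-1],[0.15,-0.05,0,0,0,0,-1],[0.19,-0.07,0,0,0,0,-1],[0.19,-0.07,0,0,0,0,-1]]]'
python3 look.py 5
```

```text
clock: 7.15
position: [0.6039, 0.033, 0.0703]
ee_rot: [-1.867, -2.526, -0.0]
force: [-7.7, 1.6, 13.3]
width: 0.004
clock: 7.55
position: [0.6041, 0.033, 0.0702]
ee_rot: [-1.864, -2.526, 0.002]
force: [-10.5, 2.8, 17.5]
width: -0.001
```

View pics/z5b.png

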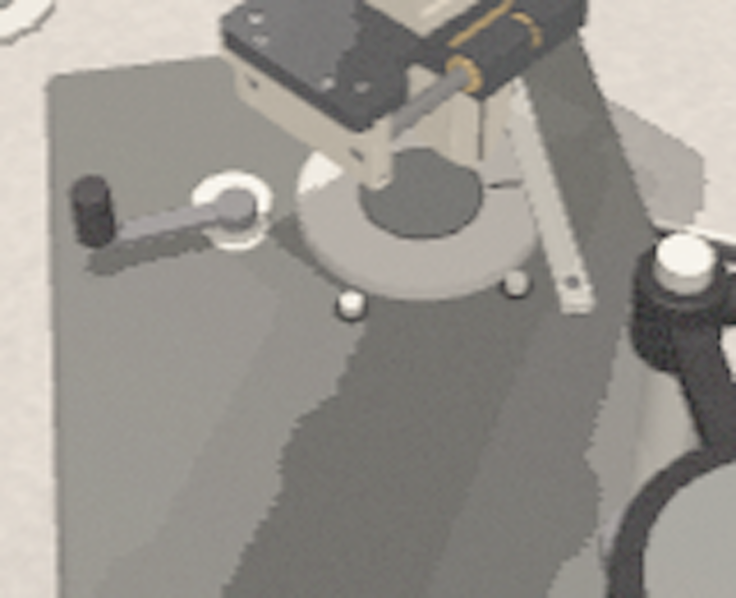

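Run:
```python
from v import *
c=side((421,194));print(c)
for p in((488,186),(519,183)):
    d=side(p)-c;print(side(p),np.degrees(np.arctan2(d[1],d[0])),np.hypot(*d))
g=cv2.imread('pics/si5.png')[235:285,250:310]
cv2.imwrite('pics/q5.png',(255*(cv2.resize(g,None,fx=11,fy=11,interpolation=2)/255.)**.45).astype(np.uint8))
```

```text
[-1.18813843 -0.54031276]
[26.14895928 -0.68850473] -0.3105922856932672 27.3374993701766
[38.79593942 -1.14204481] -0.8621958214371217 39.98860541760905
```

View pics/q5.png

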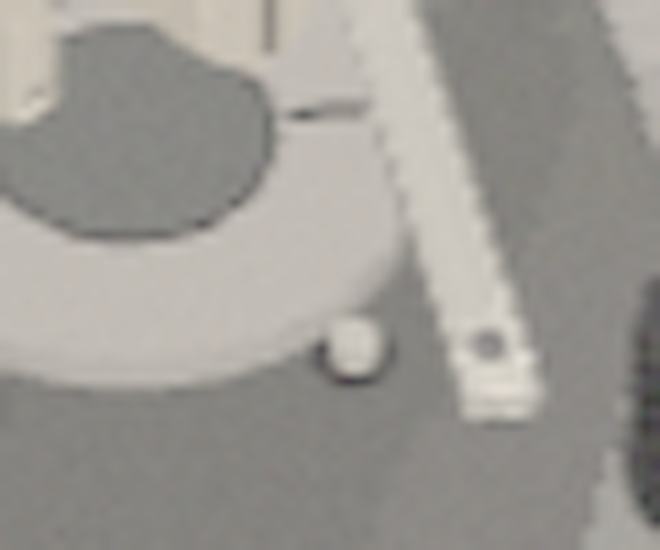

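```bash
python3 -m creep '[[[0,0,1,0,0,0,-1],[0,0,5,0,0,0,-1],[0,0,10,0,0,0,-1],[-3,1,15,0,0,0,-1],[-3,1,15,0,0,0,-1]]]'
python3 look.py 6
python3 - <<'E'
from h import *
s=arm.observe();im=snap('wrist','w6.png');print(s['position'],s['ee_rot'],s['force'])
np.save('w6.npy',np.r_[s['position'],s['ee_rot']])
g=cv2.imread('pics/w6.png');cv2.imwrite('pics/w6g.png',(255*(g/255.)**.55).astype(np.uint8))
E
```

```text
clock: 8.15
position: [0.5765, 0.0441, 0.2248]
ee_rot: [1.862, 2.524, 0.008]
force: [-0.1, 0.2, -0.3]
width: 0.005
[0.57648146 0.04194019 0.22129908] [1.86465733 2.52434074 0.00273111] [ 0.84963405 -0.17520745 -1.03485523]
```

View pics/z6b.png

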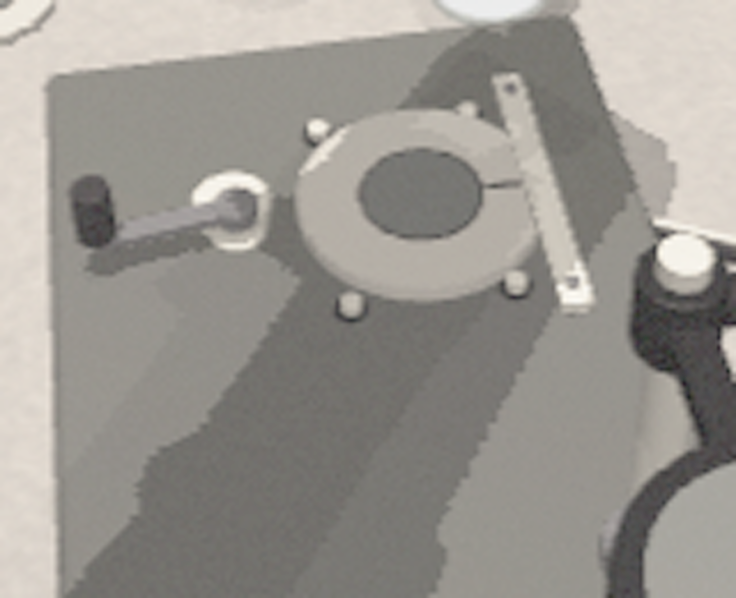

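View pics/w6g.png

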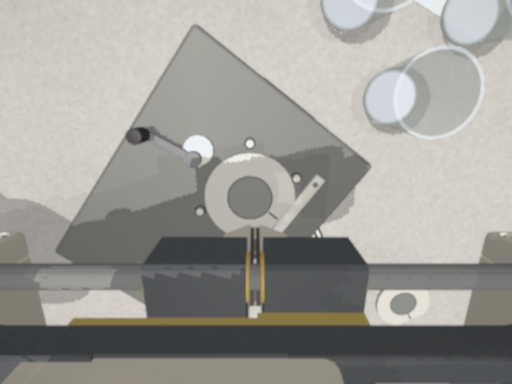

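View pics/z6a.png

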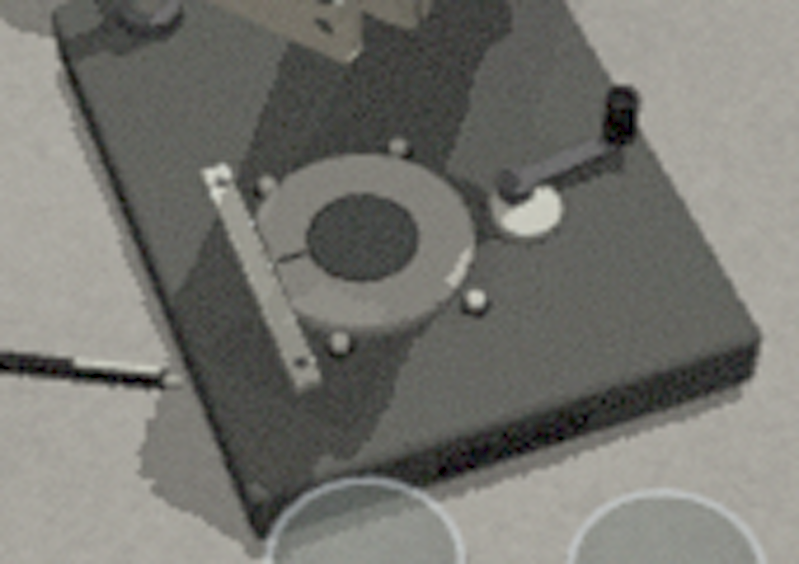

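```bash
cat > meas.py <<'E'
import sys
from v import *
def glass(img,n,seed):
    g=cv2.cvtColor(img,cv2.COLOR_BGR2GRAY).astype(np.uint8);k=4
    x,y=int(seed[0])-22,int(seed[1])-18
    z=cv2.GaussianBlur(cv2.resize(g[y:y+36,x:x+44],None,fx=k,fy=k,interpolation=cv2.INTER_CUBIC),(0,0),2)
    t,m=cv2.threshold(z,0,255,cv2.THRESH_OTSU+cv2.THRESH_BINARY_INV)
    cs,_=cv2.findContours(m,0,1)
    for c in cs:
        if len(c)>20 and cv2.pointPolygonTest(c,((seed[0]-x)*k,(seed[1]-y)*k),False)>0:
            c=cv2.convexHull(c);e=cv2.fitEllipse(c);u=(e[0][0]+.5)/k-.5+x,(e[0][1]+.5)/k-.5+y
            p=ray(model(n),*u,.053);return np.round(u,2),np.round(np.array(e[1])/k,1),1000*Rm.T@(p[:2]-O)
for t in sys.argv[1:]:
    for n,f in(('scene','sc'),('side','si')):
        fn='pics/%s0.png'%n if t=='0' else 'pics/%s%s.png'%(f,t)
        print(t,n,glass(cv2.imread(fn),n,((244,134) if n=='scene' else (259,247))))
E
python3 meas.py 0 6
```

```text
0 scene (array([243.13, 121.67]), array([42.9, 45.7]), array([-16.14448651, -33.77599115]))
0 side (array([257.  , 250.16]), array([27.3, 28.1]), array([-10.0616805 ,  -7.69969579]))
6 scene (array([239.27, 135.81]), array([18.8, 30.9]), array([4.93163854, 0.02683002]))
6 side (array([263.07, 246.58]), array([20.2, 33.3]), array([ 2.43908304, -0.66372454]))
```

```bash
python3 - <<'E'
s=open('meas.py').read()
s=s.replace("    cs,_=cv2","    m=cv2.morphologyEx(m,cv2.MORPH_OPEN,cv2.getStructuringElement(2,(25,25)))\n    cs,_=cv2").replace("int(seed[0])-22,int(seed[1])-18","int(seed[0])-20,int(seed[1])-14").replace("y:y+36,x:x+44","y:y+28,x:x+40")
s=s.replace("c=cv2.convexHull(c);","")
open('meas.py','w').write(s)
E
python3 meas.py 0 6
```

```text
0 scene (array([245.08, 134.08]), array([18.9, 24.1]), array([-8.12617857, -0.03053423]))
0 side (array([256.86, 247.49]), array([20.4, 27.8]), array([-9.22254892, -1.02284542]))
6 scene (array([241.56, 135.21]), array([18.9, 24.3]), array([-0.14416377,  0.20227164]))
6 side (array([261.08, 246.85]), array([20.3, 27.6]), array([-1.28966012, -0.7070872 ]))
```

Run:
```python
from v import *
for f,a,b,c in((side,(486,187),(519,184),None),(scene,(306,252),(278,263),None)):
    d=f(b)-f(a);print(f(a),f(b),np.degrees(np.arctan2(d[1],d[0])))
s=np.load('w6.npy');M=model('wrist',{'position':s[:3],'ee_rot':s[3:]})
im=cv2.imread('pics/w6.png')[140:240,195:335];cv2.imwrite('pics/w6z.png',(255*(cv2.resize(im,None,fx=5.5,fy=5.5,interpolation=2)/255.)**.55).astype(np.uint8))
im=cv2.imread('pics/sc6.png')[112:170,205:265];cv2.imwrite('pics/sc6z.png',(255*(cv2.resize(im,None,fx=10,fy=10,interpolation=2)/255.)**.45).astype(np.uint8))
```

```text
[25.24608598 -1.1004416 ] [38.67819188 -1.689653  ] -2.5117206529145477
[25.89123647 -1.01556954] [39.6021481   0.47105333] 6.188192675667062
```

View pics/w6z.png

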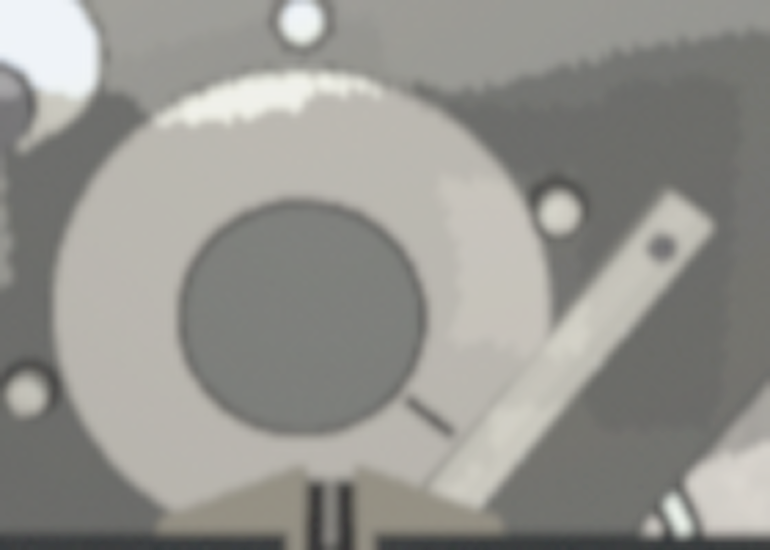

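View pics/sc6z.png

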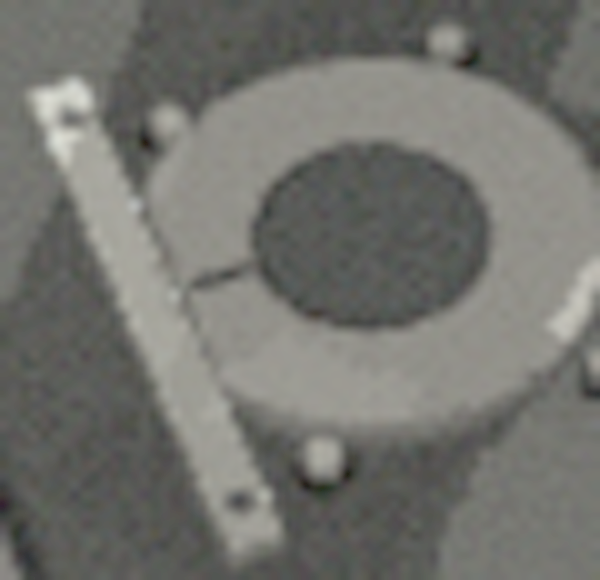

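```bash
python3 -m creep '[[[2.6,-3.8,-1,0,0,0,-1],[5.2,-7.7,-3,0,0,0,-1],[5.2,-7.7,-5,0,0,0,-1],[5.2,-7.7,-5,0,0,0,-1],[5.2,-7.7,-5,0,0,0,-1]]]'
python3 - <<'E'
from h import *
s=arm.observe();im=snap('wrist','w7.png');print(s['position'],s['ee_rot'],s['force'])
np.save('w7.npy',np.r_[s['position'],s['ee_rot']])
g=cv2.imread('pics/w7.png');cv2.imwrite('pics/w7g.png',(255*(g/255.)**.55).astype(np.uint8))
E
```

```text
clock: 8.8
position: [0.6273, -0.0348, 0.168]
ee_rot: [-1.864, -2.525, 0.001]
force: [0.0, 0.3, 1.0]
width: 0.006
[ 0.62730474 -0.03477756  0.16798954] [-1.86429921e+00 -2.52496077e+00  1.27035652e-03] [0.02734944 0.32495326 0.96008395]
```

View pics/w7g.png

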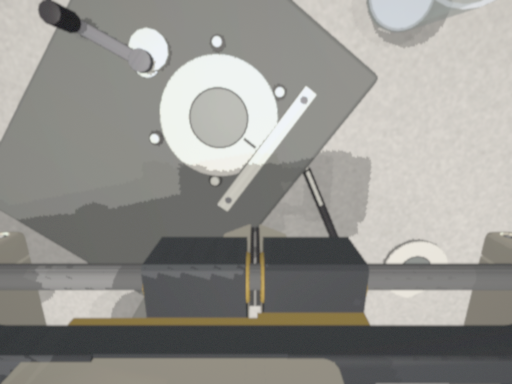

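Run:
```python
import cv2,numpy as np
im=cv2.imread('pics/w7.png')[75:215,205:325];cv2.imwrite('pics/w7z.png',cv2.resize(im,None,fx=4.28,fy=4.28,interpolation=2)[:600])
im=cv2.imread('pics/w7.png')[95:190,220:305];im=np.clip((im.astype(float)-100)*1.7,0,255);cv2.imwrite('pics/w7y.png',cv2.resize(im,None,fx=6.3,fy=6.3,interpolation=2).astype(np.uint8))
```

```text
(no output)
```

View pics/w7y.png

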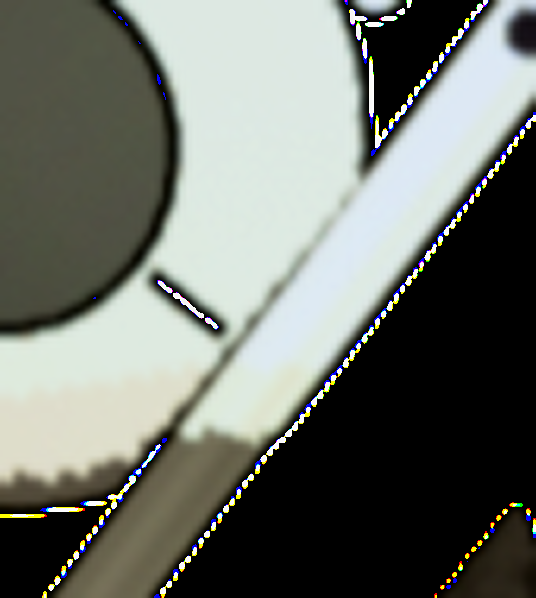

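The close wrist view shows the +y end of the flat touching the bar, with a thin dark gap widening towards the -y end. The filter is therefore about 1–2° short, and its centre is still about 1 mm short of home. I'll press on the -y side and push there.

```bash
python3 -m creep '[[[-2.6,1.3,-1,0,0,0,-1],[-5.3,2.7,-4,0,0,0,-1],[-5.3,2.7,-8,0,0,0,-1],[-5.3,2.7,-9.3,0,0,0,-1],[-5.3,2.7,-9.6,0,0,0,-1]]]'
python3 -m creep '[[[0,0,-0.1,0,0,0,-1],[0,0,-0.1,0,0,0,-1]]]'
python3 -m creep '[[[0,0,-0.1,0,0,0,-1],[0,0,-0.1,0,0,0,-1]]]'
```

```text
clock: 9.35
position: [0.5749, -0.0082, 0.0729]
ee_rot: [-1.866, -2.527, 0.001]
force: [1.2, -0.7, 0.5]
width: 0.003
clock: 9.55
position: [0.5765, -0.0082, 0.0738]
ee_rot: [1.867, 2.525, 0.003]
force: [-0.3, 0.0, 0.4]
width: 0.004
clock: 9.75
position: [0.5757, -0.0085, 0.0721]
ee_rot: [1.867, 2.525, 0.001]
force: [0.1, 0.4, 0.7]
width: 0.004
```

```bash
python3 -m creep '[[[0,0,-0.1,0,0,0,-1],[0,0,-0.15,0,0,0,-1],[0,0,-0.15,0,0,0,-1]]]'
python3 -m creep '[[[0,0,-0.07,0,0,0,-1],[0,0,-0.07,0,0,0,-1]]]'
```

```text
clock: 10.05
position: [0.5756, -0.0084, 0.0704]
ee_rot: [1.867, 2.526, 0.001]
force: [0.6, 0.3, 4.6]
width: 0.003
clock: 10.25
position: [0.576, -0.0082, 0.0703]
ee_rot: [1.866, 2.525, 0.002]
force: [-1.7, -0.2, 10.0]
width: 0.006
```

```bash
python3 -m creep '[[[0.07,-0.03,0.02,0,0,0.7,-1],[0.14,-0.05,0.02,0,0,1.4,-1],[0.2,-0.07,0.03,0,0,2,-1],[0.24,-0.09,0.03,0,0,2,-1]]]'
python3 -m creep '[[[0.08,-0.03,0.01,0,0,0,-1],[0.15,-0.05,0.02,0,0,0,-1],[0.15,-0.05,0.02,0,0,0,-1]]]'
```

```text
clock: 10.65
position: [0.5773, -0.0085, 0.0703]
ee_rot: [-1.822, -2.559, -0.001]
force: [-5.2, 1.0, 11.5]
width: 0.001
clock: 10.95
position: [0.5774, -0.0086, 0.0703]
ee_rot: [-1.82, -2.558, 0.002]
force: [-8.2, 2.4, 12.9]
width: 0.004
```

```bash
python3 -m creep '[[[0,0,1,0,0,0,-1],[0,0,5,0,0,0,-1],[2.5,-1.3,8,0,0,0,-1],[5,-2.6,9.8,0,0,0,-1],[5,-2.6,9.8,0,0,0,-1]]]'
python3 look.py 8; python3 meas.py 0 6 8
cat > wl.py <<'E'
import sys
from h import *
t=sys.argv[1]
s=arm.observe();im=snap('wrist','w%s.png'%t);print(s['position'],s['ee_rot'],s['force'])
np.save('w%s.npy'%t,np.r_[s['position'],s['ee_rot']])
im=cv2.imread('pics/w%s.png'%t)[95:190,220:305];im=np.clip((im.astype(float)-80)*1.5,0,255);cv2.imwrite('pics/w%sy.png'%t,cv2.resize(im,None,fx=6.3,fy=6.3,interpolation=2).astype(np.uint8))
E
python3 wl.py 8
```

```text
clock: 11.45
position: [0.6333, -0.0383, 0.1708]
ee_rot: [1.825, 2.55, 0.006]
force: [-0.1, 0.3, 0.0]
width: 0.008
0 scene (array([245.08, 134.08]), array([18.9, 24.1]), array([-8.12617857, -0.03053423]))
0 side (array([256.86, 247.49]), array([20.4, 27.8]), array([-9.22254892, -1.02284542]))
6 scene (array([241.56, 135.21]), array([18.9, 24.3]), array([-0.14416377,  0.20227164]))
6 side (array([261.08, 246.85]), array([20.3, 27.6]), array([-1.28966012, -0.7070872 ]))
8 scene (array([241.4 , 135.37]), array([18.8, 24.1]), array([0.31951238, 0.49557493]))
8 side (array([261.37, 246.74]), array([20.2, 27.7]), array([-0.71610873, -0.52854786]))
[ 0.62927522 -0.0361752   0.16784903] [1.82411704e+00 2.55732653e+00 8.70871145e-04] [-0.04888846 -0.1892352  -0.30892071]
```

View pics/w8y.png

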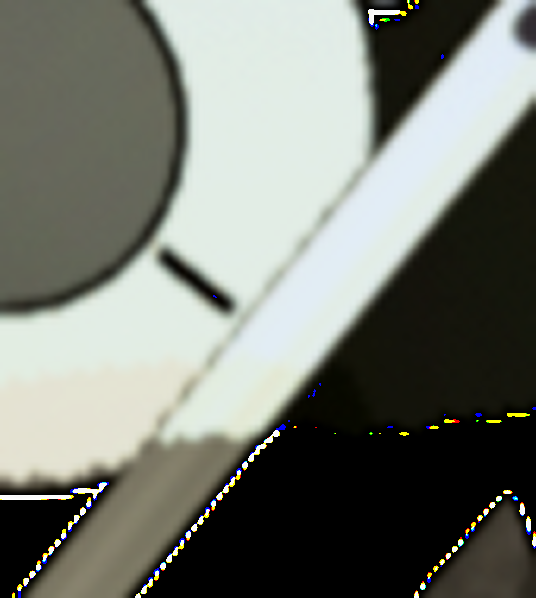

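```bash
cat > gap.py <<'E'
import sys
from v import *
for t in sys.argv[1:]:
    s=np.load('w%s.npy'%t);M=model('wrist',{'position':s[:3],'ee_rot':s[3:]})
    g=cv2.cvtColor(cv2.imread('pics/w%s.png'%t),cv2.COLOR_BGR2GRAY).astype(np.float32)
    xs=np.arange(36,48,.25);out=[]
    for y0 in range(-30,31,5):
        pr=np.zeros(len(xs))
        for y in np.arange(y0-2,y0+2.1,.5):
            uv=np.array([proj(M,[*(O+Rm@(np.array([x,y])/1000)),.0525]) for x in xs],np.float32)
            pr+=cv2.remap(g,uv[:,0],uv[:,1],cv2.INTER_LINEAR).ravel()/9
        i=5+np.argmin(pr[5:-10]);base=(pr[:i].max()+pr[i:].max())/2
        out.append((y0,round(float(xs[i]),2),int(pr[i]),int(base),round(float(np.clip(1-pr[max(0,i-6):i+7]/base,0,1).sum()*.25),2)))
    print(t,*out,sep='\n')
E
python3 gap.py 7 8
```

```text
7
(-30, 41.5, 74, 168, 1.49)
(-25, 42.0, 95, 194, 1.3)
(-20, 42.0, 102, 196, 1.15)
(-15, 42.0, 140, 220, 0.75)
(-10, 42.0, 165, 233, 0.59)
(-5, 42.0, 173, 233, 0.5)
(0, 37.25, 163, 199, 0.51)
(5, 42.25, 189, 235, 0.37)
(10, 42.25, 194, 235, 0.34)
(15, 42.25, 207, 235, 0.22)
(20, 42.25, 215, 235, 0.16)
(25, 42.0, 212, 235, 0.19)
(30, 41.25, 121, 235, 1.19)
8
(-30, 41.75, 88, 196, 1.54)
(-25, 43.5, 156, 197, 0.57)
(-20, 45.25, 181, 205, 0.42)
(-15, 42.5, 208, 232, 0.19)
(-10, 42.25, 208, 234, 0.23)
(-5, 42.5, 209, 235, 0.2)
(0, 37.5, 157, 198, 0.63)
(5, 42.25, 212, 235, 0.18)
(10, 42.25, 212, 235, 0.19)
(15, 42.25, 208, 235, 0.21)
(20, 42.25, 204, 235, 0.25)
(25, 42.25, 203, 235, 0.26)
(30, 41.5, 150, 236, 0.85)
```

The gap is now even and thin along the whole flat (0.2 along it, against 1.3 before at the -y end), so the filter is flush. Next is the lever: the knob sits at about (0.455, 0.056), pointing 190° in viewer axes, near cam ≈ 0.

```bash
python3 -m creep '[[[-3,1.5,0,0,0,7,0.1],[-6,3,0,0,0,14,0.1],[-9,4.5,0,0,0,21,0.1],[-11,6,0,0,0,28,0.1],[-13,7.2,0,0,0,35,0.1]]]' 20
python3 -m creep '[[[-2,1,0,0,0,7,0.1],[-4.4,2,0,0,0,14,0.1],[-4.4,2,0,0,0,20,0.1],[-4.4,2,0,0,0,26,0.1],[-4.4,2,0,0,0,26,0.1]]]'
python3 - <<'E'
from h import *
s=arm.observe();print(s['position'],s['ee_rot'],s['width'],np.round(s['joints'],2))
a=R.from_rotvec(s['ee_rot']).as_matrix();print('toolx yaw',np.degrees(np.arctan2(a[1,0],a[0,0])))
E
python3 look.py 9
```

```text
clock: 12.1
position: [0.4964, 0.0371, 0.167]
ee_rot: [-0.958, -2.991, 0.002]
force: [-0.3, 0.3, 0.6]
width: 0.388
clock: 12.6
position: [0.4536, 0.0562, 0.167]
ee_rot: [-0.267, -3.129, 0.001]
force: [0.5, -0.4, -0.1]
width: 0.546
[0.45358935 0.05616648 0.16700054] [-2.67123205e-01 -3.12875537e+00  1.09681025e-03] 0.545689330205226 [ 0.66  0.54 -1.21  2.    0.6   1.03  0.56]
toolx yaw 170.24017146127102
```

View pics/z9b.png

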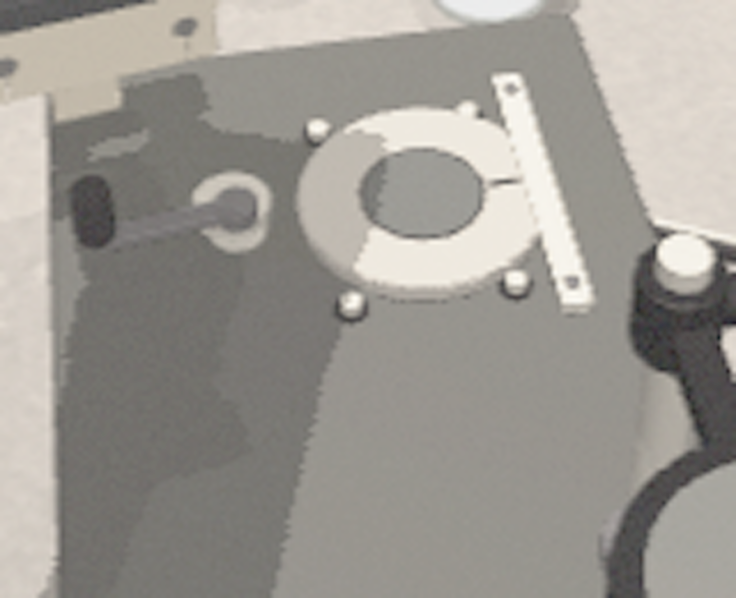

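```bash
python3 -m creep '[[[0.1,0,-3,0,0,0,0.1],[0.15,0,-6,0,0,0,0.1],[0.15,0,-8,0,0,0,0.1],[0.15,0,-8.5,0,0,0,0.1],[0.15,0,-8.5,0,0,0,0.1]]]'
python3 - <<'E'
from h import *
s=arm.observe();print(s['position'],s['force'],s['width'],np.round(s['joints'],2))
E
python3 look.py 10
```

```text
clock: 13.2
position: [0.456, 0.0563, 0.0824]
ee_rot: [-0.273, -3.128, 0.0]
force: [0.7, 0.2, 0.2]
width: 0.551
[0.456004   0.05631785 0.08237044] [0.70173235 0.18789814 0.21676254] 0.5508394373317534 [ 0.54  0.64 -1.08  2.08  0.76  0.88  0.42]
```

View pics/z10b.png

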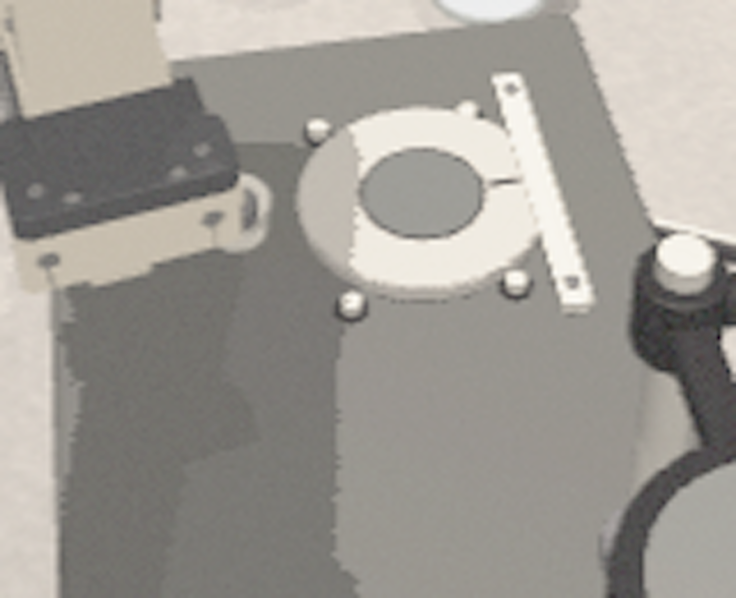

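View pics/sc10.png

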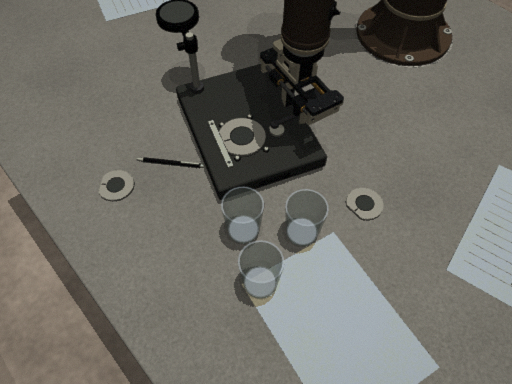

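```bash
python3 -m creep '[[[0,0,0,0,0,0,-0.3],[0,0,0,0,0,0,-1],[0,0,0,0,0,0,-1],[0,0,0,0,0,0,-1],[0,0,0,0,0,0,-1]]]' 12
python3 - <<'E'
import numpy as np
for a0 in (169.8,):
    for k in range(0,101,5):
        a=np.radians(a0-k);b=np.radians(a0);print(k,np.round(5.5*(np.array([np.cos(a)-np.cos(b),np.sin(a)-np.sin(b)])),2))
E
```

```text
clock: 13.8
position: [0.4565, 0.0561, 0.0827]
ee_rot: [0.272, 3.13, 0.0]
force: [-0.5, 0.4, 1.5]
width: 0.165
0 [0. 0.]
5 [0.11 0.47]
10 [0.25 0.93]
15 [0.44 1.37]
20 [0.66 1.79]
25 [0.92 2.2 ]
30 [1.21 2.58]
35 [1.54 2.93]
40 [1.89 3.25]
45 [2.27 3.54]
50 [2.68 3.8 ]
55 [3.11 4.02]
60 [3.55 4.2 ]
65 [4.01 4.34]
70 [4.48 4.45]
75 [4.95 4.51]
80 [5.43 4.53]
85 [5.91 4.5 ]
90 [6.39 4.44]
95 [6.86 4.33]
100 [7.31 4.19]
```

The knob is gripped (15 mm wide). I'll swing it clockwise along the arc.

```bash
python3 -m creep '[[[0.11,0.47,0,0,0,-5,-1],[0.25,0.93,0,0,0,-10,-1],[0.44,1.37,0,0,0,-15,-1],[0.66,1.79,0,0,0,-20,-1],[0.92,2.2,0,0,0,-25,-1]]]'
python3 -m creep '[[[0.29,0.38,0,0,0,-5,-1],[0.62,0.73,0,0,0,-10,-1],[0.97,1.05,0,0,0,-15,-1],[1.35,1.34,0,0,0,-20,-1],[1.76,1.6,0,0,0,-25,-1]]]'
```

```text
clock: 14.3
position: [0.4659, 0.0772, 0.0826]
ee_rot: [0.95, 2.994, -0.002]
force: [2.1, -4.8, 0.6]
width: 0.168
clock: 14.8
position: [0.4836, 0.0924, 0.0826]
ee_rot: [1.575, 2.717, -0.004]
force: [1.1, -6.4, 2.5]
width: 0.17
```

```bash
python3 look.py 11; python3 meas.py 11; python3 -c "
from h import *
s=arm.observe();print(s['position'],s['force'],s['width'],np.round(s['joints'],2))
p=s['position'][:2]-np.array([.5086,.0462]);print(np.hypot(*p),np.degrees(np.arctan2(p[1],p[0]))+20)"
```

```text
11 scene (array([249.45, 134.22]), array([26.7, 37.8]), array([-16.61898218,   3.59980097]))
11 side (array([254.08, 246.32]), array([26.7, 40.1]), array([-13.80777484,   2.78875456]))
[0.48421557 0.09291697 0.08262218] [ 3.5527657  -4.18392479 -0.64997118] 0.1682579506432043 [ 0.32  0.58 -0.84  2.02  0.6   0.81 -0.36]
0.052697963095437415 137.5627970062859
```

View pics/z11b.png

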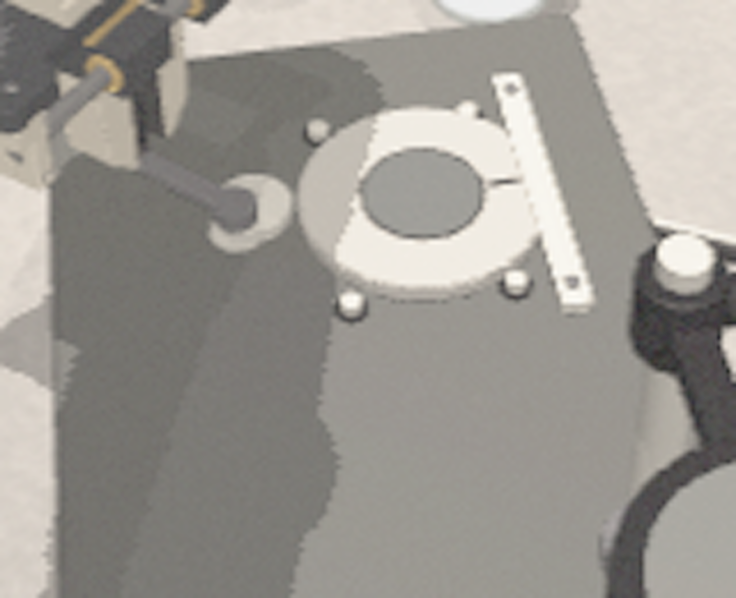

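```bash
python3 -m creep '[[[0.43,0.22,0,0,0,-5,-1],[0.87,0.4,0,0,0,-10,-1],[1.33,0.54,0,0,0,-15,-1],[1.8,0.65,0,0,0,-20,-1],[2.27,0.71,0,0,0,-25,-1]]]' 25
python3 -m creep '[[[0.48,0.02,0,0,0,-5,-1],[0.96,-0.01,0,0,0,-10,-1],[1.2,-0.04,0,0,0,-12.5,-1]]]'
```

```text
clock: 15.4
position: [0.506, 0.0986, 0.0825]
ee_rot: [2.126, 2.31, -0.006]
force: [-1.7, -7.9, 5.7]
width: 0.169
clock: 15.7
position: [0.5174, 0.0979, 0.0824]
ee_rot: [2.365, 2.065, -0.007]
force: [-3.8, -9.0, 7.4]
width: 0.165
```

```bash
cat > st.py <<'E'
from h import *
s=arm.observe();print(s['position'],s['force'],s['ft_torque'],np.round(s['joints'],2))
p=s['position'][:2]-np.array([.5086,.0462]);print(np.hypot(*p),np.degrees(np.arctan2(p[1],p[0]))+20)
E
python3 st.py
```

```text
[0.51738468 0.09785443 0.08240794] [-3.75552239 -8.97676233  7.40014766] [-2.00412661  0.66157272  0.04326489] [ 0.19  0.57 -0.66  1.94  0.49  0.8  -0.88]
0.052396098409082346 100.34826411146226
```

```bash
python3 -m creep '[[[0.3,-0.15,0,0,0,-3,-1],[0.6,-0.25,0,0,0,-6,-1],[0.9,-0.36,0,0,0,-9,-1],[1.1,-0.44,0,0,0,-11,-1],[1.1,-0.44,0,0,0,-11,-1]]]' 30; python3 st.py
```

```text
clock: 16.2
position: [0.5258, 0.0956, 0.0822]
ee_rot: [-2.548, -1.835, 0.01]
force: [-10.4, -2.9, 10.7]
width: 0.162
[0.52581229 0.0955594  0.08218371] [-10.38260439  -2.88239204  10.69609365] [-0.66073786  2.2108975   0.01481485] [ 0.16  0.57 -0.61  1.92  0.45  0.79 -1.02]
0.05227440976332805 90.77564387549525
```

```bash
python3 -m creep '[[[0.1,-0.04,0,0,0,-1,-1],[0.2,-0.08,0,0,0,-2,-1],[0.2,-0.08,0,0,0,-2,-1]]]' 40; python3 st.py
python3 -m creep '[[[0.1,-0.04,0,0,0,-1,-1],[0.2,-0.08,0,0,0,-2,-1],[0.2,-0.08,0,0,0,-2,-1]]]' 40; python3 st.py
```

```text
clock: 16.5
position: [0.526, 0.0956, 0.082]
ee_rot: [-2.577, -1.792, 0.013]
force: [-16.9, -0.4, 13.5]
width: 0.158
[0.52596716 0.09562303 0.0819867 ] [-16.88294229  -0.35063454  13.46217305] [-0.1421524   3.6301505   0.11012708] [ 0.16  0.57 -0.6   1.92  0.44  0.8  -1.05]
0.05238563266181932 90.63862397924943
clock: 16.8
position: [0.5261, 0.0957, 0.0817]
ee_rot: [-2.605, -1.747, 0.017]
force: [-22.5, 2.3, 16.1]
width: 0.16
[0.52607015 0.0956959  0.08166369] [-22.45515863   2.31961333  16.1348075 ] [0.43017579 4.92125288 0.0356368 ] [ 0.15  0.57 -0.6   1.92  0.43  0.8  -1.07]
0.05248857824630419 90.55892405494222
```

The lever is on its hard stop: force is rising with no motion at 90.6°. I'll relieve the push, open and rise.

```bash
python3 -m creep '[[[-0.25,0.08,0.05,0,0,2,-1],[-0.5,0.16,0.1,0,0,4,-1],[-0.5,0.16,0.1,0,0,4,-1]]]' 15; python3 st.py
```

```text
clock: 17.1
position: [0.5259, 0.0962, 0.0826]
ee_rot: [-2.546, -1.838, 0.005]
force: [-6.0, 0.7, -8.0]
width: 0.173
[0.52594553 0.09619625 0.08264114] [-6.04627717  0.67195689 -7.986016  ] [0.21391309 1.2627673  0.02938692] [ 0.16  0.57 -0.61  1.93  0.45  0.79 -1.02]
0.052919676550928385 90.86647064525246
```

```bash
python3 -m creep '[[[0,0,-0.07,0,0,0,-0.5],[-0.1,0.03,-0.07,0,0,0,0],[-0.1,0.03,-0.07,0,0,0,0.1],[-0.1,0.03,-0.07,0,0,0,0.1],[-0.1,0.03,-0.07,0,0,0,0.1]]]' 15; python3 st.py
python3 -m creep '[[[0,0,1,0,0,0,0.1],[0,0,4,0,0,0,0.1],[0,0,8,0,0,0,0.1],[0,0,12,0,0,0,0.1],[0,0,16,0,0,0,0.1]]]'
python3 -m creep '[[[-3,1,4,0,0,0,0.1],[-6,2,8,0,0,0,0.1],[-9,2,8,0,0,0,0.1],[-9,2,8,0,0,0,0.1]]]'
python3 look.py 12; python3 meas.py 12
```

```text
clock: 17.6
position: [0.5275, 0.0968, 0.0832]
ee_rot: [2.549, 1.836, 0.001]
force: [0.4, -0.0, -0.7]
width: 0.533
[0.52750759 0.09676824 0.08324375] [ 0.43117284 -0.0068809  -0.65846371] [ 0.01352677 -0.08381289  0.02166998] [ 0.16  0.57 -0.61  1.93  0.45  0.79 -1.02]
0.05398743794005229 89.49910591272202
clock: 18.1
position: [0.5267, 0.0969, 0.2454]
ee_rot: [-2.548, -1.837, -0.001]
force: [0.3, -0.1, -0.2]
width: 0.554
clock: 18.5
position: [0.4341, 0.1182, 0.3252]
ee_rot: [2.543, 1.839, 0.003]
force: [0.2, -0.7, -1.0]
width: 0.552
12 scene (array([240.89, 134.72]), array([18.7, 24.2]), array([ 0.72462967, -1.53823379]))
12 side (array([261.77, 247.53]), array([20.4, 27.8]), array([-0.33997058, -2.62928375]))
```

View pics/z12b.png

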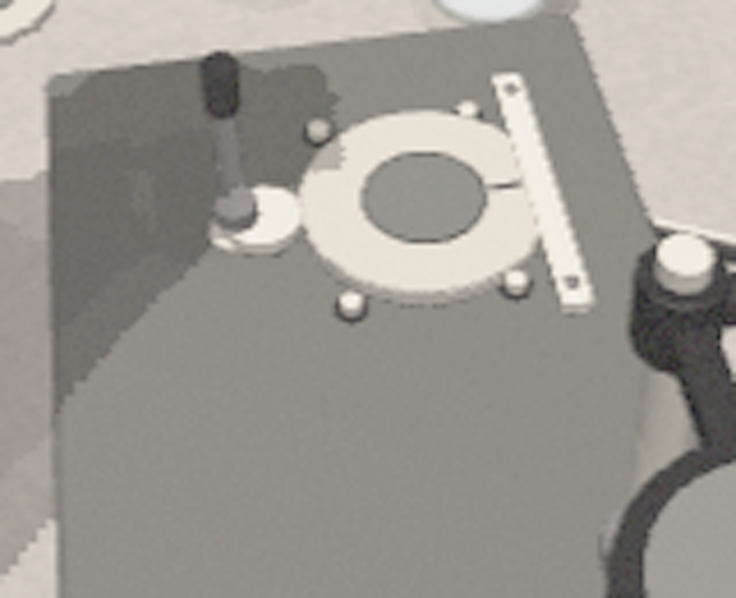

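View pics/z12a.png

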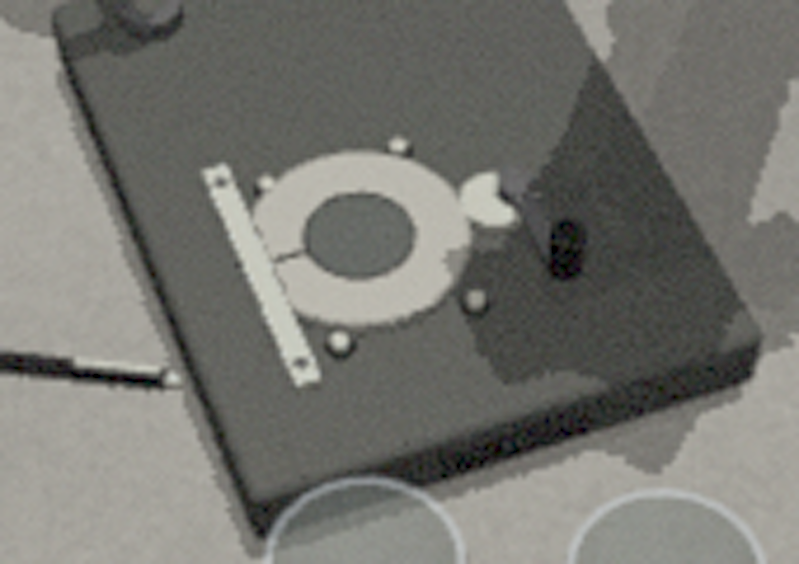

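The lever points to viewer +y (side zoom knob (221,85)), the cam bears on the filter's edge, and the filter centre is at home in x. It slid about 2 mm along the bar. One last close look at the gap.

```bash
python3 -m creep '[[[3.4,-3,0,0,0,0,0.1],[6.8,-6,0,0,0,0,0.1],[10.2,-9,0,0,0,0,0],[13.6,-12,0,0,0,0,-1],[16.9,-14.9,0,0,0,0,-1]]]'
python3 -m creep '[[[0,0,-5,0,0,0,-1],[0,0,-10,0,0,0,-1],[0,0,-14,0,0,0,-1],[0,0,-15,0,0,0,-1],[0,0,-15,0,0,0,-1]]]'
python3 wl.py 13; python3 gap.py 13
python3 -c "
import cv2;g=cv2.imread('pics/w13.png');cv2.imwrite('pics/w13g.png',cv2.resize(g[20:240,120:400],None,fx=2.7,fy=2.7,interpolation=2))"
```

```text
clock: 19.1
position: [0.6078, -0.0347, 0.3218]
ee_rot: [-2.549, -1.835, 0.002]
force: [0.8, 1.4, 0.2]
width: 0.372
clock: 19.6
position: [0.6056, -0.0326, 0.1714]
ee_rot: [-2.547, -1.835, 0.004]
force: [-1.6, -0.5, 1.1]
width: 0.005
[ 0.60557805 -0.03261958  0.17138254] [-2.54691917 -1.83520011  0.00407755] [-1.58665796 -0.45375173  1.0629656 ]
13
(-30, 42.0, 116, 154, 0.57)
(-25, 42.75, 139, 154, 0.19)
(-20, 42.75, 137, 154, 0.22)
(-15, 42.5, 136, 154, 0.24)
(-10, 42.5, 133, 154, 0.28)
(-5, 37.75, 132, 149, 0.35)
(0, 38.0, 121, 151, 0.63)
(5, 42.75, 205, 227, 0.28)
(10, 42.75, 213, 238, 0.18)
(15, 42.5, 215, 238, 0.16)
(20, 42.5, 215, 237, 0.15)
(25, 42.25, 194, 237, 0.34)
(30, 41.25, 108, 236, 1.36)
```

View pics/w13g.png

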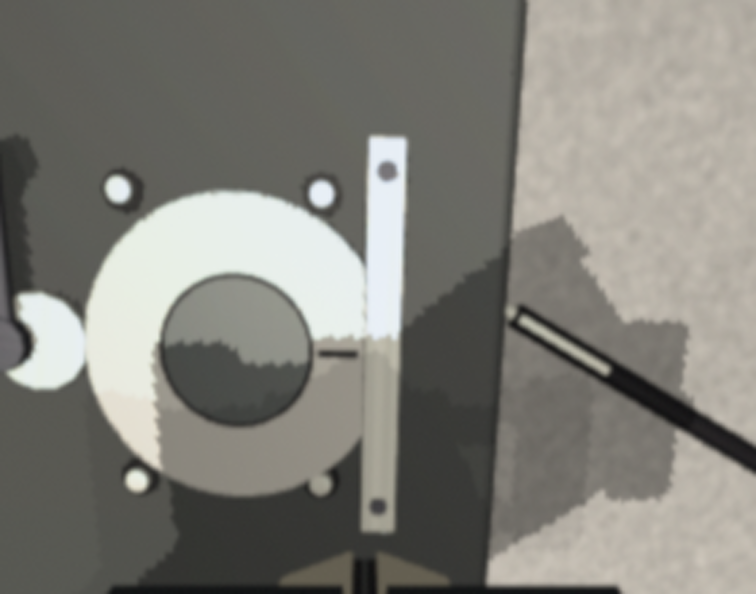

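The flat lies flush along the whole bar, the cam touches the round edge, and the pen hasn't moved. I'll rise clear and hand in.

```bash
python3 -m creep '[[[0,0,4,0,0,0,-1],[0,0,8,0,0,0,-1],[0,0,12,0,0,0,-1],[0,0,12,0,0,0,-1],[0,0,12,0,0,0,-1]]]'
python3 -c "
from h import *
print(arm.observe()['force']);print(arm.sign_off())"
```

```text
clock: 20.15
position: [0.6074, -0.0318, 0.2967]
ee_rot: [2.546, 1.835, 0.008]
force: [0.1, 0.5, 0.1]
width: 0.004
[0.07771735 0.49371826 0.08808145]
the job is handed in; nothing more can be done
None
```

The filter is flush on the alignment bar and clamped by the cam, and I handed the job in at about 20 s of the 64 s allowed.

- **Turning the filter:** I turned it about 95° with a closed fingertip on its top face and slid it to the bar. The first close look showed a gap at the -y end (about 1–2° of tilt), so I pushed again on that side. The gap was then thin and even, before I touched the lever.
- **Clamping:** I gripped the knob and swung the lever clockwise to its hard stop. It stopped moving at about 90.6° in the viewer's axes while the force at the tool rose to about 22 N (28 N with the vertical part). I then eased off and released.

**Last checks:**
- The flat is flush along the bar and the filter moved about 8.85 mm towards the bar, where 9 mm was expected.
- The lever points to viewer +y and the cam touches the filter's edge.
- The arm is clear and touching nothing.
- I saw no change in the tumblers or pen in the pictures, but I did not measure their positions.

**Where the checks disagreed:**
- The two fixed cameras differed by about 1 mm on the filter's x position, so I relied on how far it had shifted.
- The cam carried the filter about 2 mm along the bar towards -y as it clamped.
- While sliding the filter, the press briefly reached 17.5 N, above the suggested 5 to 10 N.

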